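# Slide a sprung cover home on a fixings box

## Robot

A 7-joint arm with a two-finger parallel gripper is mounted at the origin on the work surface. World frame = base frame: x ahead of the robot, y to its left, z up, the work surface at z = 0. Lengths are in m, angles in rad, forces in N, time in s.
With the tool pointing down it reaches from about 0.35 to 0.9 m from the base axis. Payload 19.9 kg.
Tool frame: the origin (TCP) lies at the very end of the fingers, on their centre line; the grasp point (between the pads) lies 19 mm behind it (robot.grasp_offset is the distance from the TCP to the grasp point, in m); z points along the fingers, y is the line along which they close (so a half turn about z gives the same grasp; the last joint's range is limited). The gripper opens to 85 mm and grips with 20 to 120 N. Pads are 22 mm wide; open, the fingers measure 114 mm over their backs; the gripper's body (76 mm by 85 mm) begins 54 mm behind the grasp point. The pads swing forward as they close: fully open they stand 13 mm farther back than shut.
Start: joints at [-1.2, 0.417, -0.01, 1.614, 0.005, 1.111, -0.053], TCP at [0.25, 0.573, 0.231] pointing down, gripper open.
Joint ranges: [-2.81, 2.81], [-0.39, 2.02], [-1.27, 1.25], [0.06, 2.57], [-1.19, 4.33], [0.19, 2], [-2.82, 2.82]. Speed limits (rad/s): [1.89, 1.89, 2.39, 2.39, 3.01, 3.01, 3.01].

## Interface

Orientations are given as a unit quaternion [w, x, y, z].
In Python, from plant import robot gives the robot as it stands. The module is installed in compiled form; this text tells all that it offers.
- The arm moves only by the tool play_rows, never from a script. Its arguments are lists of equal length, an entry for each row: "travel": the shift along the tool's x, y, z in m, a list of three; "angular": the turn, a rotation vector about the tool's x, y, z in rad, a list of three; "jaw": the finger opening in m, from 0 to 0.0854. A call has 1 to 12 rows; each row is the pose to reach, as a shift and turn from the pose commanded when the call began, along the tool's axes at that moment; what a row does not reach only later rows make up. A row lasts 1/12 s, in which the tool goes at most 41.7 mm and 7.16 degrees, less where a joint would pass 70% of its speed; a pose out of reach is approached as far as the arm can. A call with a gripper value outside its range is refused whole. The fingers move at their own pace and stop on an object; "squeeze" is the grip in N (left out, the last holds). Time passes only in rows, so rows that repeat a pose let the fingers close. It gives the time, the measured TCP pose, the force, the opening and the grip force at its end, in the units of the state.
- robot.state(): the state, without advancing time (a new reading comes with each control period).
- robot.read_camera(name): name is "side" or "top" or "wrist"; returns a dict with "image" (480x640x3 uint8, red, green, blue), "range_z" (480x640 float32, m along the optical axis (not along the pixel's ray), 0 where there is no reading), "intrinsics" (3x3 intrinsics, pixels), "dist_coeffs" ([k1, k2, p1, p2, k3] as OpenCV has them; the pictures are not rectified), "position" and "attitude" of the camera in the world; the wrist camera has in their place "tool_from_camera" (4x4, takes a point from camera to tool coordinates, whose origin is the TCP and whose axes are the flange's). Camera axes: x right, y up, looking along -z (the intrinsics and any distortion apply to the point x, -y, -z); pixel columns grow to the right and rows downward; lengths in m; the calibration is good to about 2 mm. A picture is of the moment at which its call begins: read the wrist's pose just before it.
- robot.close_job(): hands the job in; it is judged then, once.
Trained networks look in the newest picture that a camera, given by its name, has taken for a name from the list of things; names that differ only in an ending like _2 or _b are one class to them, and where a whole thing is asked for, a point or a joint stands for the part that bears it (a point fixed in the world has none). Each returns a list of dicts, best first, with "confidence" (0 to 1); they miss things now and then, are a little off and sometimes report something else, mostly with a low value. They report only what shows in the picture. A call takes as long as a camera call. They do not tell look-alikes from the thing itself.
- robot.search_frame(query, camera): "rect" ([left, top, right, bottom] in pixels, round what is visible of it).
- robot.cut_out(query, camera): "region" (480x640 bool, what is visible of it) and "rect" ([left, top, right, bottom] in pixels, round what is visible of it).
- robot.mark_of(query, camera): "point" ([column, row] in pixels: a listed point, or the origin of a listed thing).
The state is a dict: "time": time; "q": joint angles; "qd": joint speeds; "joint_torque": joint torques, N m; "ee_pos": TCP position; "tcp_rot": TCP orientation; "wrist_force": force on the tool from outside, world axes, zero at the start; "ft_torque": the same for the moment, N m; "gripper_width": finger opening in m; "grasp_force": force on a finger pad.
Only numpy, scipy, OpenCV 4.12 (cv2) and the standard library are available. Lean on these libraries where they do the work, as an engineer would, in place of code of your own. Each camera call takes 0.05 s, during which the arm holds its last target. There are 200 camera calls.

## Task

Close the fixings box: without lifting or tipping up the loose blue lid, slide it from the chipboard onto the box, shove it against the orange sprung bar and get its rear edge down so that it lies flat and flush in the rim, gripped between the bar and the rear rim. Push gently, and leave the other things on the bench where they are.

Things in the scene. Friction and masses are not known exactly. Their poses are not given: they have to be found in the camera images.
- box: Open green steel box bolted to the bench, 160 (x) x 180 (y) x 50 mm high; origin at the centre of its underside, z up. Rear = its +y side, next to the chipboard. Its mouth has an 8 mm deep rebate: ledges at z = 42, inside rims with top at z = 50. Side rims' inner faces at x = -62.5 and +62.5, far rim's at y = -78. Ledges 12 mm wide; hollow inside, floor z = 5.
- home (a point): On the box, axes as the box's: where the closed lid's origin (centre of its underside) belongs, at box x = 0, y = +10, z = 42 mm. The lid has 2.5 mm of play to each side in x.
- rear_rim (a point): On the box, axes as the box's: the middle of the rear rim's inner top edge, at box x = 0, y = +75, z = 50 mm. The rear rim is 15 mm thick (y +75 to +90); the closed lid's rear edge lies against its inner face.
- bar (a joint): Orange sprung bar, 110 mm long, at the far (-y) end of the rebate, z 42.5 to 52.5. At 0 its front face is at box y = -47 mm; it can be pushed 16 mm to -y (0.016) against 2.4 N rising to 5.6 N. With the lid closed it reads 0.008: the lid must be shoved at least 8 mm into it before its rear edge can drop inside the rear rim.
- slab: Dark steel slab with chipboard on top, fixed, 220 (x) x 240 (y) x 52 mm high (top 2 mm above the box's rim), chipboard 214 x 234; origin at the centre of its underside; its axes run parallel to the box's, 4 mm gap to the box's rear face.
- lid: Loose flat lid, blue, two yellow stripes along its y, no handle: 120 (x) x 130 (y) x 8 mm, about 0.3 kg; origin at the centre of its underside, z up. It starts lying on the chipboard, turned askew by up to 0.35 rad from the box's axes and off to one side of the box's middle.
- brush: Bench brush, wooden back 160 x 50 mm, pale bristles, 50 mm high; origin at the centre of its underside, x along it.
- brown_tape: Brown roll of tape lying flat, 100 mm across, 48 mm high; origin at the centre of its underside.
- clear_tape: Pale roll of tape lying flat, 96 mm across, 48 mm high; origin at the centre of its underside.
- screwdriver: Screwdriver, 200 mm long, along its x; origin under its middle.
- hammer: Hammer lying on the bench, 280 mm long, along its x; origin under it.
- oil: Yellow oil bottle with red cap, 60 mm across, 140 mm high; origin at the centre of its underside.
Things that resemble listed ones, but are neither listed nor needed, are in the scene too. There is more than one size of the lid; the job needs the larger.

How it is judged:
By the outcome, as a careful person would: the job done as asked, in the order asked, and still so for the second after the job is handed in, with the robot touching nothing.
It also fails if it takes over 62 s, if anything falls off the work surface, if the arm or the gripper's body presses on something with over 40 N, if the wrist force passes 120 N, or if a joint passes its speed limit or range.

## Working session

There is one attempt and no reset: what is moved stays moved. The work goes in short steps, Python scripts to look and compute and a tool call to move; the robot and the scene stay as the last step left them, time stands still between calls to the robot, and variables do not carry over. Pictures are saved under pics/ and viewed, at most 10 in all, crops included, and the job is handed in when it is done.

Besides the shell and the picture viewer there is one more tool, called after "Emit:" as name(argument=value, ...), one argument or row to a line, values as JSON. play_rows: Moves the arm, as the interface text tells. Its arguments: {"type":"object","properties":{"travel":{"type":"array","items":{"type":"array","items":{"type":"number"}}},"angular":{"type":"array","items":{"type":"array","items":{"type":"number"}}},"jaw":{"type":"array","items":{"type":"number"}},"squeeze":{"type":"number"}},"required":["travel","angular","jaw"]}

```bash
mkdir -p pics; ls
cat > h.py <<'E'
import numpy as np, cv2
from plant import robot
from scipy.spatial.transform import Rotation as R
def rot(q): return R.from_quat([q[1],q[2],q[3],q[0]]).as_matrix()
def cam(n):
    s=robot.state(); c=robot.read_camera(n)
    if n=="wrist":
        T=np.eye(4);T[:3,:3]=rot(s["tcp_rot"]);T[:3,3]=s["ee_pos"];c["T"]=T@np.array(c["tool_from_camera"])
    else:
        T=np.eye(4);a=np.array(c["attitude"]);T[:3,:3]=a if a.shape==(3,3) else rot(a);T[:3,3]=c["position"];c["T"]=T
    return c
def cloud(c):
    h,w=c["range_z"].shape
    uv=np.stack(np.meshgrid(np.arange(w),np.arange(h)),-1).reshape(-1,1,2).astype(np.float64)
    n=cv2.undistortPoints(uv,np.array(c["intrinsics"]),np.array(c["dist_coeffs"])).reshape(h,w,2)
    z=c["range_z"]; P=np.stack([n[...,0]*z,-n[...,1]*z,-z],-1)
    return P@c["T"][:3,:3].T+c["T"][:3,3]
def save(img,n): cv2.imwrite("pics/"+n,cv2.cvtColor(img,cv2.COLOR_RGB2BGR))
E
python3 - <<'E'
from h import *
s=robot.state();print(s)
ims=[]
for n in("top","side"):
    c=cam(n);save(c["image"],n+"0.png");np.savez(n+"0",P=cloud(c),im=c["image"])
    print(n,c["position"],c["attitude"])
    for q in("box","lid","slab","bar","home","rear_rim"):
        try:
            print(q,[(np.round(d["rect"]),round(d["confidence"],2)) for d in robot.search_frame(q,n)][:4],[(np.round(d["point"]),round(d["confidence"],2)) for d in robot.mark_of(q,n)][:3])
        except Exception as e: print(q,e)
E
```

```text
pics
{'time': 0.0, 'q': array([-1.20048357,  0.41799537, -0.01029555,  1.61418958,  0.00470852,
        1.11071623, -0.05297052]), 'qd': array([ 2.77892016e-04, -3.30103426e-04, -1.07331721e-03,  3.45257337e-05,
       -2.05632034e-03, -1.48850961e-04, -1.56702536e-03]), 'joint_torque': array([-1.55918013e-03, -8.64438987e+01,  6.77801929e-01, -4.34896052e+01,
        1.90091942e-02,  7.48551713e-03, -2.35371726e-05]), 'ee_pos': array([0.25004103, 0.57240832, 0.23064049]), 'tcp_rot': array([-7.95368190e-05,  2.04437422e-01,  9.78879424e-01, -6.37580586e-04]), 'wrist_force': array([ 0.48722202, -0.45236307,  0.21877614]), 'ft_torque': array([-0.01484983,  0.02206009,  0.01911475]), 'grasp_force': 0.0, 'gripper_width': 0.08553546655810468}
top [0.29506305 0.02127203 1.04272102] [-0.68506958 -0.07608724  0.08154457  0.71988949]
box [(array([366., 182., 454., 262.]), 0.83)] [(array([476., 170.]), 0.74), (array([407., 228.]), 0.72)]
lid [(array([397., 295., 439., 339.]), 0.63), (array([283., 190., 354., 259.]), 0.6)] [(array([416., 317.]), 0.89), (array([320., 224.]), 0.56)]
slab [(array(
[... 413 characters left out ...]
19684 -0.12730165 -0.32513697]
box [(array([346., 244., 454., 342.]), 0.64)] [(array([395., 300.]), 0.82)]
lid [(array([303., 331., 360., 377.]), 0.95), (array([302., 209., 368., 258.]), 0.82)] [(array([337., 233.]), 0.68), (array([330., 355.]), 0.55)]
slab [(array([264., 197., 392., 305.]), 0.77), (array([168., 195., 208., 230.]), 0.71), (array([496., 272., 535., 328.]), 0.68)] [(array([329., 256.]), 0.65), (array([291., 195.]), 0.26)]
bar it knows: box, brown_tape, brush, clear_tape, hammer, home, lid, oil, rear_rim, screwdriver, slab
home [(array([344., 250., 455., 341.]), 0.95)] [(array([394., 283.]), 0.75)]
rear_rim [(array([346., 246., 456., 343.]), 0.81)] [(array([374., 266.]), 0.75)]
```

View pics/top0.png

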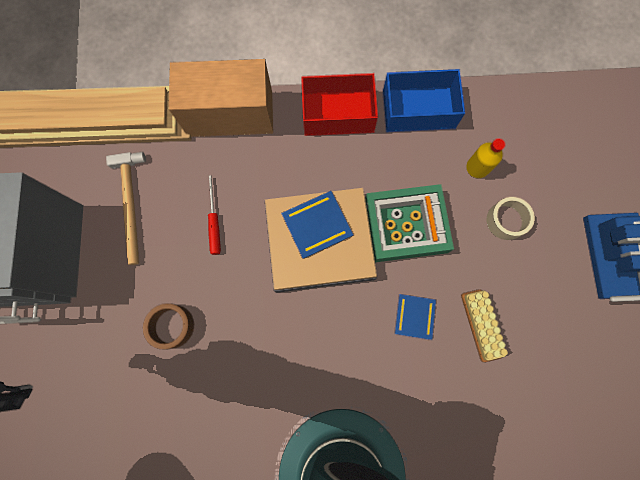

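Run:
```python
from h import *
d=np.load("top0.npz");P=d["P"];im=d["im"]
for n,(l,t,r,b) in dict(box=(366,182,454,262),lidS=(397,295,439,339),lid=(283,190,354,259),slab=(262,190,370,293)).items():
    p=P[t:b,l:r].reshape(-1,3);print(n,np.percentile(p,[2,50,98],axis=0).round(3).tolist())
hsv=cv2.cvtColor(im,cv2.COLOR_RGB2HSV)
for name,lo,hi in(("blue",(95,80,30),(130,255,255)),("orange",(5,130,80),(20,255,255))):
    m=cv2.inRange(hsv,lo,hi);n,lab,st,ce=cv2.connectedComponentsWithStats(m)
    for i in range(1,n):
        if st[i,4]>60:
            q=P[lab==i];q=q[np.isfinite(q).all(1)]
            (c,wh,a)=cv2.minAreaRect(q[:,:2].astype(np.float32)*1000);print(name,ce[i].round(),st[i,4],np.round(c),np.round(wh),round(a,1),np.median(q[:,2]).round(4))
c=cv2.resize(im[160:310,250:480],None,fx=3.4,fy=3.4,interpolation=cv2.INTER_CUBIC);save(c,"crop0.png")
```

```text
box [[0.462, -0.306, -0.003], [0.552, -0.195, 0.039], [0.659, -0.089, 0.053]]
lidS [[0.281, -0.246, -0.003], [0.329, -0.197, 0.005], [0.378, -0.149, 0.009]]
lid [[0.472, -0.055, -0.001], [0.549, 0.024, 0.058], [0.65, 0.105, 0.063]]
slab [[0.401, -0.089, -0.002], [0.51, 0.032, 0.052], [0.648, 0.159, 0.062]]
blue [423. 100.] 4595 [ 902. -280.] [ 213. 1338.] 54.5 0.0284
blue [317. 224.] 2461 [464.   1.] [311. 137.] 17.0 0.0596
blue [614. 253.] 3819 [ 427. -358.] [198. 778.] 4.9 0.0266
blue [415. 316.] 1308 [ 336. -110.] [257. 101.] 85.8 0.0055
orange [219.  96.] 6610 [608. 200.] [679. 246.] 9.8 0.139
orange [ 66. 107.] 2805 [693. 343.] [983. 281.] 54.9 0.056
orange [138. 115.] 169 [848. 459.] [141.  15.] 89.0 0.0561
orange [ 65. 121.] 63 [581. 325.] [833.  41.] 49.6 0.0556
orange [123. 188.] 62 [486. 287.] [650.  72.] 47.9 0.0227
orange [129. 206.] 98 [626. 477.] [109.  10.] 7.5 0.0237
orange [431. 218.] 230 [ 428. -139.] [ 81. 409.] 50.9 0.0516
orange [415. 216.] 73 [443. -97.] [ 23. 377.] 47.9 0.016
orange [390. 224.] 70 [ 551. -149.] [23. 25.] 59.8 0.0165
orange [407. 227.] 73 [ 544. -190.] [24. 25.] 60.4 0.0158
orange [396. 236.] 68 [ 523. -162.] [22. 27.] 38.1 0.0166
orange [131. 252.] 85 [517. 470.] [63. 19.] 5.6 0.0228
orange [473. 324.] 241 [ 303. -326.] [160.  42.] 2.1 0.015
orange [168. 325.] 444 [299. 226.] [399.  96.] 75.4 0.0473
```

View pics/crop0.png

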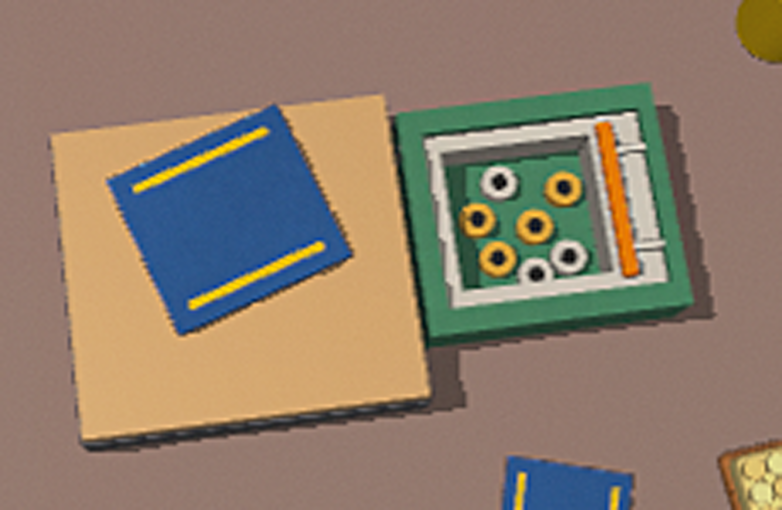

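The larger lid, on the chipboard, is at pixel (317,224). It could be mistaken for three things: the smaller lid on the bench at (415,316), the blue tray at (423,100) and the blue stand at (614,253). I choose (317,224), and the crop shows it skewed on the chipboard, left of the box, with the bar at (431,218). Next I fit precise poses.

```bash
cat >> h.py <<'E'
def onplane(c,uv,z):
    n=cv2.undistortPoints(np.asarray(uv,np.float64).reshape(-1,1,2),np.array(c["intrinsics"]),np.array(c["dist_coeffs"])).reshape(-1,2)
    d=np.c_[n[:,0],-n[:,1],-np.ones(len(n))]@c["T"][:3,:3].T; o=c["T"][:3,3]
    return (o+d*((z-o[2])/d[:,2])[:,None])[:,:2]
def rect(c,mask,z):
    mask=mask.astype(np.uint8);n,lab,st,_=cv2.connectedComponentsWithStats(mask);i=1+np.argmax(st[1:,4])
    ct=max(cv2.findContours((lab==i).astype(np.uint8),cv2.RETR_EXTERNAL,cv2.CHAIN_APPROX_NONE)[0],key=len).reshape(-1,2)
    ce,wh,a=cv2.minAreaRect((onplane(c,ct,z)*1000).astype(np.float32)); return np.round(ce,1),np.round(wh,1),round(a,2)
def yaw45(a): return (a+45)%90-45
def poses(c):
    "lid, box, slab from colour masks; z planes of their tops; returns mm, deg"
    im=c["image"];hsv=cv2.cvtColor(im,cv2.COLOR_RGB2HSV);P=cloud(c);out={}
    x,y,z=P[...,0],P[...,1],P[...,2]
    roi=(x>.35)&(x<.72)&(y>-.33)&(y<.2)&(z>.03)
    blue=cv2.inRange(hsv,(98,110,40),(125,255,255))>0; yel=cv2.inRange(hsv,(22,130,120),(35,255,255))>0
    k=np.ones((3,3),np.uint8)
    lm=cv2.morphologyEx(((blue|yel)&roi).astype(np.uint8),cv2.MORPH_CLOSE,np.ones((5,5),np.uint8))
    gr=cv2.inRange(hsv,(65,60,30),(92,255,255))>0
    org=cv2.inRange(hsv,(5,180,120),(18,255,255))>0
    for n,m,h in(("lid",lm,.060),("box",gr&roi&(z>.044),.050),("bar",org&roi&(z>.044),.0525)):
        if m.sum()>50: out[n]=rect(c,m,h); print(n,*out[n],"yaw",round(yaw45(out[n][2]),2),"z med",np.median(z[m>0]).round(4))
    return out
E
python3 - <<'E'
from h import *
c=cam("top");poses(c)
E
```

```text
lid [549.7  28. ] [118.9 127.1] 22.59 yaw 22.59 z med 0.0597
box [ 548.7 -188.4] [160.4 181.5] 4.41 yaw 4.41 z med 0.0496
bar [ 552.7 -240.5] [108.3  10.6] 4.32 yaw 4.32 z med 0.0517
```

Emit:
play_rows(
  travel=[
    [0, 0, 0],
  ],
  angular=[
    [0, 0, 0],
  ],
  jaw=[0.08],
)

```text
time: 1.33
ee_pos: [0.2502, 0.5727, 0.2313]
tcp_rot: [0.0, 0.204, 0.979, -0.0]
wrist_force: [-0.6, 0.2, 0.5]
gripper_width: 0.0798
grasp_force: 0.0
```

Emit:
play_rows(
  travel=[
    [-0.038, -0.029, 0.004],
    [-0.07, -0.053, 0.008],
    [-0.102, -0.077, 0.013],
    [-0.134, -0.101, 0.018],
    [-0.166, -0.125, 0.023],
    [-0.198, -0.15, 0.028],
    [-0.23, -0.174, 0.033],
    [-0.262, -0.198, 0.038],
    [-0.294, -0.223, 0.043],
    [-0.326, -0.247, 0.048],
    [-0.358, -0.271, 0.053],
    [-0.39, -0.295, 0.058],
  ],
  angular=[
    [0, 0, 0.064],
    [0, 0, 0.128],
    [0, 0, 0.192],
    [0, 0, 0.256],
    [0, 0, 0.32],
    [0, 0, 0.384],
    [0, 0, 0.448],
    [0, 0, 0.512],
    [0, 0, 0.576],
    [0, 0, 0.64],
    [0, 0, 0.704],
    [0, 0, 0.764],
  ],
  jaw=[0.08, 0.08, 0.08, 0.08, 0.08, 0.08, 0.08, 0.08, 0.08, 0.08, 0.08, 0.08],
)

```text
time: 2.33
ee_pos: [0.4902, 0.1445, 0.1734]
tcp_rot: [0.0, 0.556, 0.831, 0.0]
wrist_force: [1.4, 1.1, 0.2]
gripper_width: 0.0797
grasp_force: 0.0
```

```bash
cat >> h.py <<'E'
def goto(x,y,z,yaw_deg,lean=0):
    "print tool-frame travel (mm) and angular for TCP target in mm, tool y azimuth yaw_deg, pointing down"
    s=robot.state();Rt=rot(s["tcp_rot"]);d=Rt.T@(np.array([x,y,z])-s["ee_pos"]*1000)
    a=np.radians(yaw_deg);Y=np.array([np.cos(a),np.sin(a),0]);Z=np.array([0,0,-1.]);Rg=np.c_[np.cross(Y,Z),Y,Z]
    print("now",np.round(s["ee_pos"]*1000,1),"yaw",round(np.degrees(np.arctan2(Rt[1,1],Rt[0,1])),2),"F",np.round(s["wrist_force"],1),"t",round(s["time"],2))
    print("travel mm",np.round(d,1),"ang",np.round(R.from_matrix(Rt.T@Rg).as_rotvec(),4))
E
python3 - <<'E'
from h import *
goto(532.4,69.5,90,22.6)
c=cam("wrist");save(c["image"],"wrist0.png");poses(c)
E
```

```text
now [490.2 144.5 173.4] yaw 22.46 F [1.4 1.1 0.2] t 2.33
travel mm [-85.5  10.3  83.4] ang [ 0.0007 -0.     -0.0024]
lid [549.8  30.9] [118.7 131.9] 22.61 yaw 22.61 z med 0.0596
bar [506.3  15.8] [ 4.6 17.6] 24.96 yaw 24.96 z med 0.0599
```

View pics/wrist0.png

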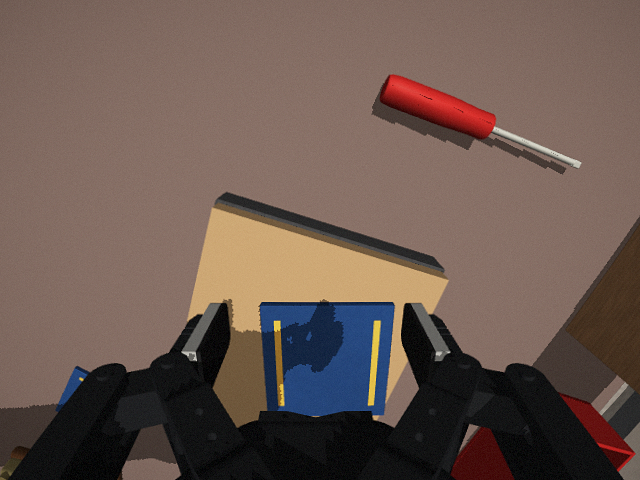

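The wrist view shows the lid's rear edge at row 303 (columns 260–394) under the fingers, which agrees with the top-camera pose. I'll move over the lid's rear part and come down watching the force.

Emit:
play_rows(
  travel=[
    [-0.03, 0.003, 0.03],
    [-0.06, 0.007, 0.06],
    [-0.085, 0.01, 0.083],
    [-0.085, 0.01, 0.095],
    [-0.085, 0.01, 0.103],
    [-0.085, 0.01, 0.108],
    [-0.085, 0.01, 0.11],
    [-0.085, 0.01, 0.11],
  ],
  angular=[
    [0, 0, 0],
    [0, 0, 0],
    [0, 0, 0],
    [0, 0, 0],
    [0, 0, 0],
    [0, 0, 0],
    [0, 0, 0],
    [0, 0, 0],
  ],
  jaw=[0.07, 0.07, 0.07, 0.07, 0.07, 0.07, 0.07, 0.07],
)

```text
time: 3.05
ee_pos: [0.5314, 0.0727, 0.0636]
tcp_rot: [0.0, 0.554, 0.833, 0.0]
wrist_force: [0.3, 0.5, 0.1]
gripper_width: 0.0699
grasp_force: 0.0
```

Emit:
play_rows(
  travel=[
    [0, 0, 0.001],
    [0, 0, 0.002],
    [0, 0, 0.003],
    [0, 0, 0.004],
  ],
  angular=[
    [0, 0, 0],
    [0, 0, 0],
    [0, 0, 0],
    [0, 0, 0],
  ],
  jaw=[0.07, 0.07, 0.07, 0.07],
)

```text
time: 3.38
ee_pos: [0.5316, 0.0719, 0.0596]
tcp_rot: [0.0, 0.554, 0.832, 0.0]
wrist_force: [-0.2, 0.4, 0.4]
gripper_width: 0.0699
grasp_force: 0.0
```

Emit:
play_rows(
  travel=[
    [0, 0, 0.001],
    [0, 0, 0.002],
    [0, 0, 0.003],
    [0, 0, 0.004],
    [0, 0, 0.005],
    [0, 0, 0.006],
  ],
  angular=[
    [0, 0, 0],
    [0, 0, 0],
    [0, 0, 0],
    [0, 0, 0],
    [0, 0, 0],
    [0, 0, 0],
  ],
  jaw=[0.07, 0.07, 0.07, 0.07, 0.07, 0.07],
)

```text
time: 3.88
ee_pos: [0.5314, 0.0717, 0.0532]
tcp_rot: [0.0, 0.555, 0.832, -0.0]
wrist_force: [0.5, -0.4, -0.0]
gripper_width: 0.0698
grasp_force: 0.0
```

Emit:
play_rows(
  travel=[
    [0, 0, 0.001],
    [0, 0, 0.002],
  ],
  angular=[
    [0, 0, 0],
    [0, 0, 0],
  ],
  jaw=[0.07, 0.07],
)

```text
time: 4.05
ee_pos: [0.5316, 0.0717, 0.0521]
tcp_rot: [-0.0, 0.555, 0.832, 0.0]
wrist_force: [-15.2, -1.1, 44.9]
gripper_width: 0.0701
grasp_force: 22.8
```

Emit:
play_rows(
  travel=[
    [0, 0, -0.0006],
    [0, 0, -0.0006],
  ],
  angular=[
    [0, 0, 0],
    [0, 0, 0],
  ],
  jaw=[0.07, 0.07],
)

```text
time: 4.22
ee_pos: [0.5315, 0.0717, 0.0523]
tcp_rot: [0.0, 0.555, 0.832, 0.0]
wrist_force: [-3.5, -0.4, 12.6]
gripper_width: 0.0699
grasp_force: 6.3
```

Emit:
play_rows(
  travel=[
    [-0.001, -0.001, 0],
    [-0.002, -0.002, 0],
    [-0.003, -0.003, 0],
    [-0.004, -0.004, 0],
    [-0.006, -0.005, 0],
    [-0.007, -0.005, 0],
    [-0.007, -0.005, 0],
  ],
  angular=[
    [0, 0, 0.05],
    [0, 0, 0.1],
    [0, 0, 0.15],
    [0, 0, 0.21],
    [0, 0, 0.27],
    [0, 0, 0.318],
    [0, 0, 0.318],
  ],
  jaw=[0.07, 0.07, 0.07, 0.07, 0.07, 0.07, 0.07],
)

```text
time: 4.8
ee_pos: [0.5301, 0.0629, 0.0523]
tcp_rot: [0.0, 0.681, 0.733, 0.0]
wrist_force: [0.5, -1.7, 9.3]
gripper_width: 0.0704
grasp_force: 4.5
```

Run:
```python
from h import *
goto(529.3,63.2,52.3,4.4)
c=cam("top");save(c["image"][150:320,240:480],"t1.png");poses(c)
c=cam("wrist");poses(c);save(c["image"],"w1.png")
```

```text
now [530.1  62.9  52.3] yaw 4.19 F [ 0.5 -1.7  9.3] t 4.8
travel mm [ 0.4 -0.7  0. ] ang [ 0.0011  0.0004 -0.0036]
lid [556.1   7.2] [114.8  83.8] 22.51 yaw 22.51 z med 0.0596
box [620.1  94.7] [197.2 231.4] 75.8 yaw -14.2 z med 0.5249
bar [ 552.5 -240.4] [108.   10.6] 4.22 yaw 4.22 z med 0.0517
lid [545.2  42.4] [118.1 104.7] 22.44 yaw 22.44 z med 0.0595
bar [504.3  13.7] [ 5.9 38. ] 22.75 yaw 22.75 z med 0.0598
```

View pics/t1.png

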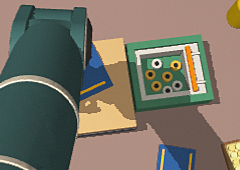

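The lid did not turn: the fingertips slipped on its top. I'll push on the edges instead, starting with the +x side edge and both fingers, which squares the lid and sets its x.

Emit:
play_rows(
  travel=[
    [0, 0, -0.02],
    [0, 0, -0.04],
    [0, 0.01, -0.05],
    [-0.005, 0.03, -0.05],
    [-0.01, 0.05, -0.05],
    [-0.02, 0.07, -0.05],
    [-0.03, 0.09, -0.05],
    [-0.037, 0.11, -0.05],
    [-0.037, 0.119, -0.05],
    [-0.037, 0.119, -0.05],
    [-0.037, 0.119, -0.05],
    [-0.037, 0.119, -0.05],
  ],
  angular=[
    [0, 0, 0],
    [0, 0, 0.12],
    [0, 0, 0.24],
    [0, 0, 0.36],
    [0, 0, 0.48],
    [0, 0, 0.6],
    [0, 0, 0.72],
    [0, 0, 0.84],
    [0, 0, 0.96],
    [0, 0, 1.08],
    [0, 0, 1.2],
    [0, 0, 1.32],
  ],
  jaw=[0.08, 0.08, 0.08, 0.08, 0.08, 0.08, 0.08, 0.08, 0.08, 0.08, 0.08, 0.08],
)

```text
time: 5.9
ee_pos: [0.651, 0.0355, 0.1016]
tcp_rot: [0.0, 0.987, 0.16, -0.0]
wrist_force: [0.9, 0.5, -0.3]
gripper_width: 0.0799
grasp_force: 0.0
```

```bash
cat >> h.py <<'E'
B=np.array([548.7,-188.4]);TH=4.41
def b2w(x,y): return B+R.from_euler("z",TH,degrees=True).as_matrix()[:2,:2]@[x,y]
def w2b(p): return np.round(R.from_euler("z",-TH,degrees=True).as_matrix()[:2,:2]@(np.asarray(p[:2])-B),1)
def gobox(x,y,z,yaw=0): goto(*b2w(x,y),z,yaw+TH)
def lidbox(c):
    o=poses(c)
    for k in("lid","box"):
        if k in o: print(k,"in box frame",w2b(o[k][0]),"rel yaw",round(yaw45(o[k][2])-TH,2))
E
python3 - <<'E'
from h import *
gobox(120,214,70,-90)
c=cam("top");lidbox(c)
c=cam("wrist");lidbox(c)
c=cam("side");lidbox(c);save(c["image"][170:400,230:500],"s1.png")
E
```

```text
now [651.   35.5 101.6] yaw -71.56 F [ 0.9  0.5 -0.3] t 5.9
travel mm [ 0.4  1.5 31.6] ang [2.000e-04 3.000e-04 2.449e-01]
lid [549.6  28.2] [119.  127.6] 22.51 yaw 22.51 z med 0.0596
box [563.5 234.3] [250.3 279.3] 59.64 yaw -30.36 z med 0.5833
bar [ 552.8 -240. ] [108.    9.6] 4.49 yaw 4.49 z med 0.052
lid in box frame [ 17.6 215.9] rel yaw 18.1
box in box frame [ 47.3 420.3] rel yaw -34.77
lid [571.7  28.2] [ 90.3 113.1] 22.89 yaw 22.89 z med 0.0594
box [ 622.6 -172.7] [ 21.3 168.7] 4.01 yaw 4.01 z med 0.0494
bar [ 589.9 -236.2] [37.8  9. ] 4.28 yaw 4.28 z med 0.0521
lid in box frame [ 39.6 214.2] rel yaw 18.48
box in box frame [74.9 10. ] rel yaw -0.4
lid [547.6  26.7] [119.5 127.1] 22.68 yaw 22.68 z med 0.0608
box [1144.8  722.9] [1026.1  397.4] 80.77 yaw -9.23 z med 0.5003
bar [ 550.  -240.8] [107.9   8.6] 4.2 yaw 4.2 z med 0.0531
lid in box frame [ 15.4 214.5] rel yaw 18.27
box in box frame [664.4 862.8] rel yaw -13.64
```

Emit:
play_rows(
  travel=[
    [0, 0.001, 0.01],
    [0, 0.001, 0.025],
    [0, 0.001, 0.04],
    [0, 0.001, 0.05],
    [0, 0.001, 0.055],
    [0, 0.001, 0.055],
  ],
  angular=[
    [0, 0, 0.12],
    [0, 0, 0.245],
    [0, 0, 0.245],
    [0, 0, 0.245],
    [0, 0, 0.245],
    [0, 0, 0.245],
  ],
  jaw=[0.08, 0.08, 0.08, 0.08, 0.08, 0.08],
)

```text
time: 6.55
ee_pos: [0.6508, 0.0345, 0.0458]
tcp_rot: [0.0, 0.999, 0.043, -0.001]
wrist_force: [-0.9, -0.2, 0.6]
gripper_width: 0.0797
grasp_force: 0.0
```

Emit:
play_rows(
  travel=[
    [-0.004, 0, 0],
    [-0.008, 0, 0],
    [-0.012, 0, 0],
    [-0.016, 0, 0],
    [-0.02, 0, 0],
    [-0.023, 0, 0],
    [-0.026, 0, 0],
    [-0.029, 0, 0],
    [-0.032, 0, 0],
    [-0.034, 0, 0],
    [-0.036, 0, 0],
    [-0.036, 0, 0],
  ],
  angular=[
    [0, 0, 0],
    [0, 0, 0],
    [0, 0, 0],
    [0, 0, 0],
    [0, 0, 0],
    [0, 0, 0],
    [0, 0, 0],
    [0, 0, 0],
    [0, 0, 0],
    [0, 0, 0],
    [0, 0, 0],
    [0, 0, 0],
  ],
  jaw=[0.08, 0.08, 0.08, 0.08, 0.08, 0.08, 0.08, 0.08, 0.08, 0.08, 0.08, 0.08],
)

```text
time: 7.55
ee_pos: [0.6152, 0.0316, 0.047]
tcp_rot: [0.0, 0.999, 0.041, 0.0]
wrist_force: [1.6, -0.4, 2.8]
gripper_width: 0.0802
grasp_force: 1.6
```

Run:
```python
from h import *
gobox(71,214,46,-90)
c=cam("side");lidbox(c);save(cv2.resize(c["image"][170:370,230:500],None,fx=2.5,fy=2.5),"s2.png")
```

```text
now [615.2  31.6  47. ] yaw -85.26 F [ 1.6 -0.4  2.8] t 7.55
travel mm [-12.2   0.1   1. ] ang [ 0.0001 -0.      0.0058]
lid [532.   32.2] [120.2 127. ] 16.97 yaw 16.97 z med 0.0607
box [993.4 601.1] [929.  326.3] 78.78 yaw -11.22 z med 0.4673
lid in box frame [  0.3 221.2] rel yaw 12.56
box in box frame [504.1 753. ] rel yaw -15.63
```

View pics/s2.png

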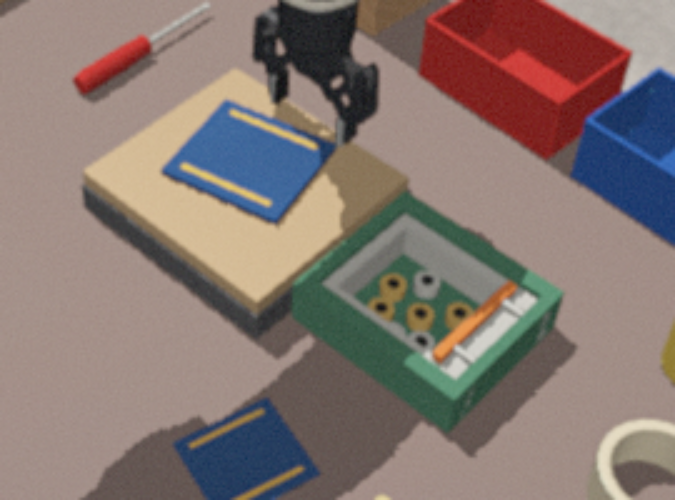

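The lid is at about box (2, 222), turned 12.6° from the box. I'll now push its rear edge with both fingers parallel to box x, so it squares itself on the way.

Emit:
play_rows(
  travel=[
    [0.01, 0, 0],
    [0.01, 0, -0.03],
    [0.005, -0.005, -0.05],
    [-0.01, -0.02, -0.05],
    [-0.025, -0.04, -0.05],
    [-0.04, -0.06, -0.05],
    [-0.055, -0.08, -0.05],
    [-0.07, -0.1, -0.05],
    [-0.083, -0.104, -0.05],
    [-0.083, -0.104, -0.05],
    [-0.083, -0.104, -0.05],
    [-0.083, -0.104, -0.05],
  ],
  angular=[
    [0, 0, 0],
    [0, 0, -0.12],
    [0, 0, -0.24],
    [0, 0, -0.36],
    [0, 0, -0.48],
    [0, 0, -0.6],
    [0, 0, -0.72],
    [0, 0, -0.84],
    [0, 0, -0.96],
    [0, 0, -1.08],
    [0, 0, -1.2],
    [0, 0, -1.32],
  ],
  jaw=[0.08, 0.08, 0.08, 0.08, 0.08, 0.08, 0.08, 0.08, 0.08, 0.08, 0.08, 0.08],
)

```text
time: 8.6
ee_pos: [0.5234, 0.1288, 0.0967]
tcp_rot: [-0.0, 0.762, 0.648, -0.0]
wrist_force: [-0.4, 0.2, 0.8]
gripper_width: 0.0798
grasp_force: 0.0
```

Run:
```python
from h import *
gobox(0,318,48,0)
c=cam("top");lidbox(c)
```

```text
now [523.4 128.8  96.7] yaw -9.25 F [-0.4  0.2  0.8] t 8.6
travel mm [ 0.   0.9 48.7] ang [-1.100e-03  1.000e-04 -2.385e-01]
lid [533.8  34. ] [119.2 129.3] 17.0 yaw 17.0 z med 0.0598
box [605.7 206.8] [221.5 313. ] 79.04 yaw -10.96 z med 0.5305
bar [ 552.5 -240.5] [107.4  10.5] 4.39 yaw 4.39 z med 0.0517
lid in box frame [  2.2 222.9] rel yaw 12.59
box in box frame [ 87.2 389.6] rel yaw -15.37
```

Emit:
play_rows(
  travel=[
    [0, 0.001, 0.01],
    [0, 0.001, 0.025],
    [0, 0.001, 0.04],
    [0, 0.001, 0.047],
    [0, 0.001, 0.049],
    [0, 0.001, 0.049],
  ],
  angular=[
    [0, 0, -0.12],
    [0, 0, -0.239],
    [0, 0, -0.239],
    [0, 0, -0.239],
    [0, 0, -0.239],
    [0, 0, -0.239],
  ],
  jaw=[0.08, 0.08, 0.08, 0.08, 0.08, 0.08],
)

```text
time: 9.15
ee_pos: [0.5248, 0.1281, 0.0476]
tcp_rot: [-0.0, 0.682, 0.731, -0.001]
wrist_force: [0.3, 0.1, 0.5]
gripper_width: 0.0799
grasp_force: 0.0
```

Emit:
play_rows(
  travel=[
    [-0.004, 0, 0],
    [-0.008, 0, 0],
    [-0.012, 0, 0],
    [-0.016, 0, 0],
    [-0.02, 0, 0],
    [-0.024, 0, 0],
    [-0.028, 0, 0],
    [-0.032, 0, 0],
    [-0.036, 0, 0],
    [-0.04, 0, 0],
    [-0.043, 0, 0],
    [-0.045, 0, 0],
  ],
  angular=[
    [0, 0, 0],
    [0, 0, 0],
    [0, 0, 0],
    [0, 0, 0],
    [0, 0, 0],
    [0, 0, 0],
    [0, 0, 0],
    [0, 0, 0],
    [0, 0, 0],
    [0, 0, 0],
    [0, 0, 0],
    [0, 0, 0],
  ],
  jaw=[0.08, 0.08, 0.08, 0.08, 0.08, 0.08, 0.08, 0.08, 0.08, 0.08, 0.08, 0.08],
)

```text
time: 10.15
ee_pos: [0.529, 0.0839, 0.049]
tcp_rot: [-0.0, 0.682, 0.732, 0.001]
wrist_force: [-1.8, 8.3, 13.2]
gripper_width: 0.0803
grasp_force: 6.4
```

Run:
```python
from h import *
gobox(0,273,48,0)
c=cam("side");lidbox(c)
c=cam("top");lidbox(c)
```

```text
now [529.   83.9  49. ] yaw 4.04 F [-1.8  8.3 13.2] t 10.15
travel mm [-0.  -1.3  1. ] ang [ 0.0017 -0.0016 -0.0064]
lid [531.7  32.2] [119.9 128.4] 16.78 yaw 16.78 z med 0.0608
box [880.  669.9] [937.7 268.3] 75.33 yaw -14.67 z med 0.433
lid in box frame [  0.  221.3] rel yaw 12.37
box in box frame [396.3 830.3] rel yaw -19.08
lid [536.6  22.9] [118.6 108.4] 16.9 yaw 16.9 z med 0.0597
box [615.1 123.3] [202.2 240.9] 74.25 yaw -15.75 z med 0.5196
bar [ 552.7 -240.4] [107.7  10.6] 4.22 yaw 4.22 z med 0.0518
lid in box frame [  4.2 211.6] rel yaw 12.49
box in box frame [ 90.2 305.7] rel yaw -20.16
```

The fingers rode up on top: the tips end about 11 mm behind the TCP at this opening. I'll go back and descend lower.

Emit:
play_rows(
  travel=[
    [0, 0, -0.015],
    [0.02, 0.001, -0.015],
    [0.045, 0.001, -0.015],
    [0.045, 0.001, -0.005],
    [0.045, 0.001, 0.002],
    [0.045, 0.001, 0.0045],
    [0.045, 0.001, 0.0045],
    [0.041, 0.001, 0.0045],
    [0.037, 0.001, 0.0045],
    [0.033, 0.001, 0.0045],
    [0.029, 0.001, 0.0045],
    [0.026, 0.001, 0.0045],
  ],
  angular=[
    [0, 0, 0],
    [0, 0, 0],
    [0, 0, 0],
    [0, 0, 0],
    [0, 0, 0],
    [0, 0, 0],
    [0, 0, 0],
    [0, 0, 0],
    [0, 0, 0],
    [0, 0, 0],
    [0, 0, 0],
    [0, 0, 0],
  ],
  jaw=[0.08, 0.08, 0.08, 0.08, 0.08, 0.08, 0.08, 0.08, 0.08, 0.08, 0.08, 0.08],
)

```text
time: 11.25
ee_pos: [0.5277, 0.1086, 0.0436]
tcp_rot: [0.0, 0.682, 0.732, 0.0]
wrist_force: [0.5, 1.2, -0.4]
gripper_width: 0.0801
grasp_force: 0.8
```

Emit:
play_rows(
  travel=[
    [-0.004, 0, 0],
    [-0.008, 0, 0],
    [-0.012, 0, 0],
    [-0.016, 0, 0],
    [-0.02, 0, 0],
    [-0.024, 0, 0],
    [-0.026, 0, 0],
    [-0.026, 0, 0],
  ],
  angular=[
    [0, 0, 0],
    [0, 0, 0],
    [0, 0, 0],
    [0, 0, 0],
    [0, 0, 0],
    [0, 0, 0],
    [0, 0, 0],
    [0, 0, 0],
  ],
  jaw=[0.08, 0.08, 0.08, 0.08, 0.08, 0.08, 0.08, 0.08],
)

```text
time: 11.92
ee_pos: [0.5292, 0.0827, 0.0434]
tcp_rot: [0.0, 0.682, 0.731, -0.0]
wrist_force: [0.7, 0.3, 1.1]
gripper_width: 0.0798
grasp_force: 0.0
```

Run:
```python
from h import *
gobox(0,273,43.5,0)
c=cam("side");lidbox(c)
```

```text
now [529.2  82.7  43.4] yaw 4.02 F [0.7 0.3 1.1] t 11.92
travel mm [ 1.2 -1.4 -0.1] ang [-0.0002  0.0004 -0.0068]
lid [521.2   4.2] [119.9 131.1] 6.63 yaw 6.63 z med 0.0607
box [873.2 655.9] [926.4 264.6] 75.05 yaw -14.95 z med 0.4314
lid in box frame [-12.6 194.1] rel yaw 2.22
box in box frame [388.5 816.8] rel yaw -19.36
```

Emit:
play_rows(
  travel=[
    [0.006, 0, 0],
    [0.006, 0, -0.03],
    [0.0, -0.015, -0.045],
    [-0.015, -0.035, -0.045],
    [-0.03, -0.055, -0.045],
    [-0.045, -0.075, -0.045],
    [-0.06, -0.09, -0.045],
    [-0.078, -0.095, -0.045],
    [-0.078, -0.095, -0.045],
    [-0.078, -0.095, -0.045],
    [-0.078, -0.095, -0.045],
    [-0.078, -0.095, -0.045],
  ],
  angular=[
    [0, 0, 0],
    [0, 0, 0.12],
    [0, 0, 0.24],
    [0, 0, 0.36],
    [0, 0, 0.48],
    [0, 0, 0.6],
    [0, 0, 0.72],
    [0, 0, 0.84],
    [0, 0, 0.96],
    [0, 0, 1.08],
    [0, 0, 1.2],
    [0, 0, 1.32],
  ],
  jaw=[0.08, 0.08, 0.08, 0.08, 0.08, 0.08, 0.08, 0.08, 0.08, 0.08, 0.08, 0.08],
)

```text
time: 12.97
ee_pos: [0.44, -0.0006, 0.0884]
tcp_rot: [-0.0, 0.988, 0.157, -0.0]
wrist_force: [-0.0, 0.8, -0.1]
gripper_width: 0.0803
grasp_force: 0.0
```

Run:
```python
from h import *
gobox(-95,196,43.5,-90)
c=cam("side");lidbox(c)
c=cam("top");lidbox(c)
```

```text
now [440.   -0.6  88.4] yaw -71.89 F [-0.   0.8 -0.1] t 12.97
travel mm [-0.9 -0.6 44.9] ang [-2.000e-04  1.000e-04  2.391e-01]
lid [521.    2.6] [117.7 128.5] 6.62 yaw 6.62 z med 0.0609
box [854.  570.2] [935.3 213.4] 60.97 yaw -29.03 z med 0.4262
lid in box frame [-12.9 192.6] rel yaw 2.21
box in box frame [362.7 732.9] rel yaw -33.44
box [514.7 -64.6] [234.  438.6] 0.68 yaw 0.68 z med 0.486
bar [ 552.5 -240.4] [108.   10.6] 4.22 yaw 4.22 z med 0.0518
box in box frame [-24.4 126. ] rel yaw -3.73
```

Emit:
play_rows(
  travel=[
    [-0.001, -0.001, 0.01],
    [-0.001, -0.001, 0.025],
    [-0.001, -0.001, 0.038],
    [-0.001, -0.001, 0.043],
    [-0.001, -0.001, 0.045],
    [-0.001, -0.001, 0.045],
  ],
  angular=[
    [0, 0, 0.12],
    [0, 0, 0.239],
    [0, 0, 0.239],
    [0, 0, 0.239],
    [0, 0, 0.239],
    [0, 0, 0.239],
  ],
  jaw=[0.08, 0.08, 0.08, 0.08, 0.08, 0.08],
)

```text
time: 13.57
ee_pos: [0.4387, -0.0005, 0.0434]
tcp_rot: [0.0, 0.999, 0.043, -0.0]
wrist_force: [-0.2, 0.1, -0.7]
gripper_width: 0.0798
grasp_force: 0.0
```

Emit:
play_rows(
  travel=[
    [0.004, 0, 0],
    [0.008, 0, 0],
    [0.011, 0, 0],
    [0.014, 0, 0],
    [0.017, 0, 0],
    [0.02, 0, 0],
    [0.022, 0, 0],
    [0.024, 0, 0],
    [0.024, 0, 0],
  ],
  angular=[
    [0, 0, 0],
    [0, 0, 0],
    [0, 0, 0],
    [0, 0, 0],
    [0, 0, 0],
    [0, 0, 0],
    [0, 0, 0],
    [0, 0, 0],
    [0, 0, 0],
  ],
  jaw=[0.08, 0.08, 0.08, 0.08, 0.08, 0.08, 0.08, 0.08, 0.08],
)

```text
time: 14.32
ee_pos: [0.4632, 0.0014, 0.0434]
tcp_rot: [0.0, 0.999, 0.041, 0.0]
wrist_force: [0.9, 0.7, 0.3]
gripper_width: 0.0801
grasp_force: 0.0
```

Emit:
play_rows(
  travel=[
    [-0.006, 0, 0],
    [-0.012, 0, -0.02],
    [-0.012, 0, -0.045],
  ],
  angular=[
    [0, 0, 0],
    [0, 0, 0],
    [0, 0, 0],
  ],
  jaw=[0.08, 0.08, 0.08],
)

```text
time: 14.57
ee_pos: [0.4485, -0.0001, 0.0877]
tcp_rot: [0.0, 0.999, 0.041, -0.002]
wrist_force: [0.2, 0.3, 0.6]
gripper_width: 0.08
grasp_force: 0.0
```

Run:
```python
from h import *
gobox(0,285,90,0)
c=cam("side");lidbox(c)
```

```text
now [ 4.485e+02 -1.000e-01  8.770e+01] yaw -85.32 F [0.2 0.3 0.6] t 14.57
travel mm [ 85.9 -89.1  -2.6] ang [-0.0022  0.0033 -1.566 ]
lid [532.1   0.9] [118.  127.2] 4.7 yaw 4.7 z med 0.061
box [858.2 620.8] [1011.1  232.8] 65.78 yaw -24.22 z med 0.4389
lid in box frame [ -2. 190.] rel yaw 0.29
box in box frame [370.8 783. ] rel yaw -28.63
```

Emit:
play_rows(
  travel=[
    [0, -0.01, 0],
    [0, -0.03, 0],
    [0.01, -0.05, 0],
    [0.025, -0.07, 0],
    [0.045, -0.082, 0],
    [0.065, -0.082, 0],
    [0.086, -0.082, 0],
    [0.086, -0.082, 0],
    [0.086, -0.082, 0],
    [0.086, -0.082, 0],
    [0.086, -0.082, 0],
    [0.086, -0.082, 0],
  ],
  angular=[
    [0, 0, -0.12],
    [0, 0, -0.24],
    [0, 0, -0.36],
    [0, 0, -0.48],
    [0, 0, -0.6],
    [0, 0, -0.72],
    [0, 0, -0.84],
    [0, 0, -0.96],
    [0, 0, -1.08],
    [0, 0, -1.2],
    [0, 0, -1.32],
    [0, 0, -1.44],
  ],
  jaw=[0.08, 0.08, 0.08, 0.08, 0.08, 0.08, 0.08, 0.08, 0.08, 0.08, 0.08, 0.08],
)

```text
time: 15.62
ee_pos: [0.5294, 0.0893, 0.0884]
tcp_rot: [0.0, 0.722, 0.692, 0.0]
wrist_force: [-0.6, -0.5, -0.1]
gripper_width: 0.0802
grasp_force: 0.0
```

Run:
```python
from h import *
gobox(0,278,43.5,0)
```

```text
now [529.4  89.3  88.4] yaw -2.41 F [-0.6 -0.5 -0.1] t 15.62
travel mm [-0.6 -2.1 44.9] ang [ 0.0003  0.     -0.119 ]
```

Emit:
play_rows(
  travel=[
    [-0.001, -0.002, 0.01],
    [-0.001, -0.002, 0.025],
    [-0.001, -0.002, 0.038],
    [-0.001, -0.002, 0.043],
    [-0.001, -0.002, 0.045],
    [-0.001, -0.002, 0.045],
  ],
  angular=[
    [0, 0, -0.119],
    [0, 0, -0.119],
    [0, 0, -0.119],
    [0, 0, -0.119],
    [0, 0, -0.119],
    [0, 0, -0.119],
  ],
  jaw=[0.08, 0.08, 0.08, 0.08, 0.08, 0.08],
)

```text
time: 16.12
ee_pos: [0.5275, 0.0883, 0.0434]
tcp_rot: [0.0, 0.682, 0.732, -0.0]
wrist_force: [0.4, 1.0, -0.5]
gripper_width: 0.0794
grasp_force: 0.0
```

Emit:
play_rows(
  travel=[
    [-0.004, 0, 0],
    [-0.008, 0, 0],
    [-0.012, 0, 0],
    [-0.016, 0, 0],
    [-0.021, 0, 0],
    [-0.026, 0, 0],
    [-0.031, 0, 0],
    [-0.036, 0, 0],
    [-0.041, 0, 0],
    [-0.046, 0, 0],
    [-0.051, 0, 0],
    [-0.055, 0, 0],
  ],
  angular=[
    [0, 0, 0],
    [0, 0, 0],
    [0, 0, 0],
    [0, 0, 0],
    [0, 0, 0],
    [0, 0, 0],
    [0, 0, 0],
    [0, 0, 0],
    [0, 0, 0],
    [0, 0, 0],
    [0, 0, 0],
    [0, 0, 0],
  ],
  jaw=[0.08, 0.08, 0.08, 0.08, 0.08, 0.08, 0.08, 0.08, 0.08, 0.08, 0.08, 0.08],
)

```text
time: 17.12
ee_pos: [0.5315, 0.0329, 0.0434]
tcp_rot: [0.0, 0.682, 0.732, -0.0]
wrist_force: [0.3, 2.6, 2.2]
gripper_width: 0.08
grasp_force: 1.5
```

Run:
```python
from h import *
gobox(0,186,43.5,0)
c=cam("side");lidbox(c)
c=cam("top");lidbox(c)
```

```text
now [531.5  32.9  43.4] yaw 4.05 F [0.3 2.6 2.2] t 17.12
travel mm [-35.9   0.3  -0.1] ang [-0.0001  0.0002 -0.0062]
lid [534.  -43.3] [121.6 132.8] 4.06 yaw 4.06 z med 0.0607
box [876.1 582.9] [908.5 263.3] 74.78 yaw -15.22 z med 0.4427
lid in box frame [ -3.5 145.8] rel yaw -0.35
box in box frame [385.7 743.8] rel yaw -19.63
lid [538.  -59.3] [120.3  99.5] 3.43 yaw 3.43 z med 0.0598
box [624.8  48.2] [191.5 213.2] 73.9 yaw -16.1 z med 0.5331
bar [ 552.7 -240.4] [107.7  10.6] 4.22 yaw 4.22 z med 0.0515
lid in box frame [ -0.7 129.5] rel yaw -0.98
box in box frame [ 94.1 230. ] rel yaw -20.51
```

Emit:
play_rows(
  travel=[
    [-0.004, 0.0, 0],
    [-0.008, 0.0, 0],
    [-0.012, 0, 0],
    [-0.016, 0, 0],
    [-0.02, 0, 0],
    [-0.024, 0, 0],
    [-0.028, 0, 0],
    [-0.032, 0, 0],
    [-0.036, 0, 0],
    [-0.036, 0, 0],
  ],
  angular=[
    [0, 0, -0.003],
    [0, 0, -0.006],
    [0, 0, -0.008],
    [0, 0, -0.008],
    [0, 0, -0.008],
    [0, 0, -0.008],
    [0, 0, -0.008],
    [0, 0, -0.008],
    [0, 0, -0.008],
    [0, 0, -0.008],
  ],
  jaw=[0.08, 0.08, 0.08, 0.08, 0.08, 0.08, 0.08, 0.08, 0.08, 0.08],
)

```text
time: 18.05
ee_pos: [0.5342, -0.0034, 0.0435]
tcp_rot: [0.0, 0.679, 0.734, -0.0]
wrist_force: [-0.6, -0.8, -0.7]
gripper_width: 0.0798
grasp_force: 0.0
```

Run:
```python
from h import *
gobox(0,140,43,0)
c=cam("side");lidbox(c)
c=cam("top");lidbox(c);save(cv2.resize(c["image"][160:290,320:480],None,fx=4,fy=4),"t3.png")
```

```text
now [534.2  -3.4  43.5] yaw 4.48 F [-0.6 -0.8 -0.7] t 18.05
travel mm [-45.6   0.2   0.5] ang [0.0002 0.0005 0.0012]
lid [537.3 -80. ] [122.3 129.5] 5.22 yaw 5.22 z med 0.0607
box [878.8 531.8] [898.4 262.6] 74.34 yaw -15.66 z med 0.4513
bar [ 530.1 -243.1] [67.9  7.5] 3.81 yaw 3.81 z med 0.0532
lid in box frame [ -3. 109.] rel yaw 0.81
box in box frame [384.5 692.7] rel yaw -20.07
lid [ 541.6 -102. ] [120.4  84.2] 3.69 yaw 3.69 z med 0.0597
box [629.2  -7.2] [189.9 207.7] 71.53 yaw -18.47 z med 0.5416
bar [ 552.7 -240.4] [107.7  10.6] 4.22 yaw 4.22 z med 0.0517
lid in box frame [-0.4 86.7] rel yaw -0.72
box in box frame [ 94.2 174.5] rel yaw -22.88
```

View pics/t3.png

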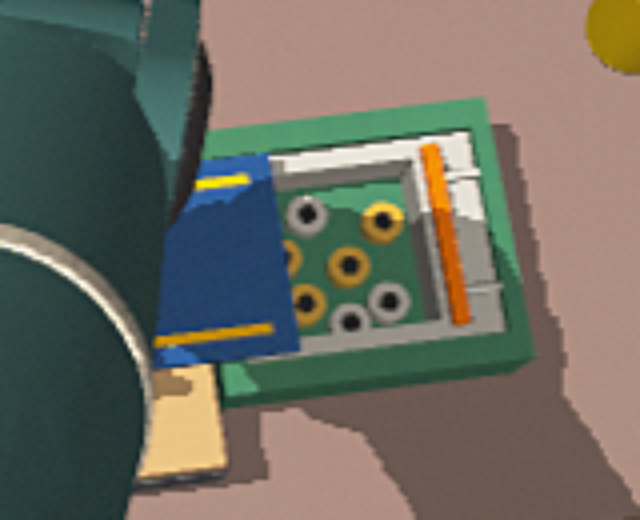

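The lid's front is over the box mouth, between the side rims and parallel to the bar (front edge near x=290 in the crop, bar near 445). I'll keep pushing.

Emit:
play_rows(
  travel=[
    [-0.004, 0, 0],
    [-0.008, 0.0, 0],
    [-0.012, 0, 0],
    [-0.016, 0, 0],
    [-0.02, 0, 0],
    [-0.024, 0, 0],
    [-0.028, 0, 0],
    [-0.032, 0, 0],
    [-0.036, 0, 0],
    [-0.04, 0, 0],
    [-0.044, 0, 0],
    [-0.046, 0, 0],
  ],
  angular=[
    [0, 0, 0],
    [0, 0, 0],
    [0, 0, 0],
    [0, 0, 0],
    [0, 0, 0],
    [0, 0, 0],
    [0, 0, 0],
    [0, 0, 0],
    [0, 0, 0],
    [0, 0, 0],
    [0, 0, 0],
    [0, 0, 0],
  ],
  jaw=[0.08, 0.08, 0.08, 0.08, 0.08, 0.08, 0.08, 0.08, 0.08, 0.08, 0.08, 0.08],
)

```text
time: 19.15
ee_pos: [0.5378, -0.049, 0.0434]
tcp_rot: [0.0, 0.679, 0.734, -0.0]
wrist_force: [0.4, 0.8, 0.6]
gripper_width: 0.08
grasp_force: 0.9
```

```bash
cat >> h.py <<'E'
def heights(c):
    "plane fit of the lid top in box frame (m -> mm), and height of 4 areas"
    hsv=cv2.cvtColor(c["image"],cv2.COLOR_RGB2HSV);P=cloud(c)
    m=(cv2.inRange(hsv,(98,110,40),(125,255,255))>0)&(P[...,2]>.03)&(P[...,2]<.075)&(P[...,0]>.4)&(P[...,0]<.68)&(P[...,1]>-.3)
    p=P[m]*1000;q=np.array((p[:,:2]-B)@R.from_euler("z",TH,degrees=True).as_matrix()[:2,:2])
    A=np.c_[q,np.ones(len(q))];k=np.linalg.lstsq(A,p[:,2],rcond=None)[0]
    print("x",np.percentile(q[:,0],[1,99]).round(1),"y",np.percentile(q[:,1],[1,99]).round(1),"slope mm/100",np.round(k[:2]*100,2),"z at y=-45,75:",np.round([k[2]-45*k[1],k[2]+75*k[1]],1))
E
python3 - <<'E'
from h import *
gobox(0,110,43,0)
c=cam("side");heights(c)
c=cam("top");lidbox(c);heights(c);save(cv2.resize(c["image"][160:290,320:480],None,fx=4,fy=4),"t4.png")
E
```

```text
now [537.8 -49.   43.4] yaw 4.5 F [0.4 0.8 0.6] t 19.15
travel mm [-29.8   0.1   0.5] ang [0.0001 0.0004 0.0015]
x [-61.3  57.5] y [  0.7 125. ] slope mm/100 [ 0.03 10.65] z at y=-45,75: [45.9 58.7]
lid [ 543.9 -156. ] [117.5  61.7] 3.64 yaw 3.64 z med 0.0523
box [501.2   5.3] [262.2 148.9] 85.61 yaw -4.39 z med 0.5544
bar [ 552.7 -240.4] [107.7  10.6] 4.22 yaw 4.22 z med 0.0517
lid in box frame [-2.3 32.7] rel yaw -0.77
box in box frame [-32.5 196.8] rel yaw -8.8
x [-59.   56.6] y [ 0.4 58.7] slope mm/100 [-0.06 10.23] z at y=-45,75: [45.1 57.4]
```

View pics/t4.png

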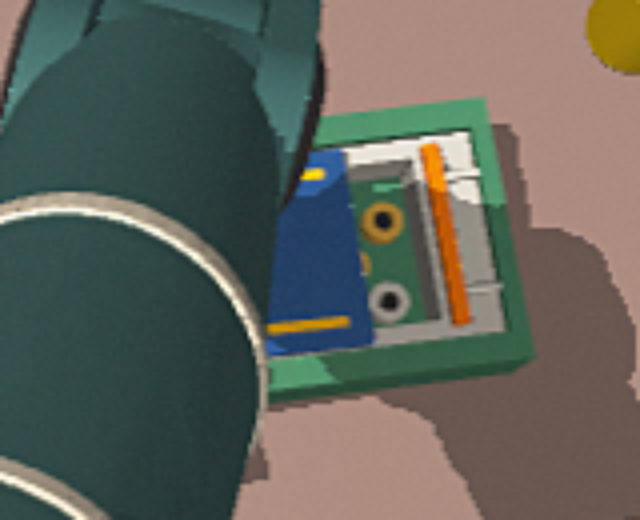

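The front edge has dropped into the rebate level on both sides: it sits on the ledge, and the rear rests on the rim. Now I push up to the bar.

Emit:
play_rows(
  travel=[
    [-0.002, 0, -0.0015],
    [-0.006, 0.0, -0.0015],
    [-0.01, 0, -0.0015],
    [-0.014, 0, -0.0015],
    [-0.018, 0, -0.001],
    [-0.022, 0, -0.0005],
    [-0.026, 0, 0],
    [-0.03, 0, 0],
    [-0.034, 0, 0],
    [-0.038, 0, 0],
    [-0.041, 0, 0],
    [-0.041, 0, 0],
  ],
  angular=[
    [0, 0, 0],
    [0, 0, 0],
    [0, 0, 0],
    [0, 0, 0],
    [0, 0, 0],
    [0, 0, 0],
    [0, 0, 0],
    [0, 0, 0],
    [0, 0, 0],
    [0, 0, 0],
    [0, 0, 0],
    [0, 0, 0],
  ],
  jaw=[0.08, 0.08, 0.08, 0.08, 0.08, 0.08, 0.08, 0.08, 0.08, 0.08, 0.08, 0.08],
)

```text
time: 20.25
ee_pos: [0.5409, -0.09, 0.0434]
tcp_rot: [0.0, 0.679, 0.734, -0.0]
wrist_force: [0.7, -0.2, 0.3]
gripper_width: 0.0799
grasp_force: 0.0
```

Run:
```python
from h import *
gobox(0,94,43,0)
c=cam("side");heights(c)
c=cam("top");lidbox(c);heights(c)
```

```text
now [540.9 -90.   43.4] yaw 4.47 F [ 0.7 -0.2  0.3] t 20.25
travel mm [-4.7  0.2  0.4] ang [0.     0.0005 0.0011]
x [-61.2  57.5] y [-40.5  85.6] slope mm/100 [-0.02  6.7 ] z at y=-45,75: [50.5 58.6]
lid [ 546.2 -205.8] [114.9  42.4] 3.64 yaw 3.64 z med 0.0509
box [511.1 -55.1] [257.5 154.9] 82.91 yaw -7.09 z med 0.5662
bar [ 552.6 -239.9] [107.7   9.7] 4.52 yaw 4.52 z med 0.0519
lid in box frame [ -3.8 -17.2] rel yaw -0.77
box in box frame [-27.2 135.8] rel yaw -11.5
x [-59.   48.7] y [-40.6   1.5] slope mm/100 [0.29 6.52] z at y=-45,75: [49.4 57.3]
```

Emit:
play_rows(
  travel=[
    [-0.002, 0, 0],
    [-0.004, 0.0, 0],
    [-0.006, 0, 0],
    [-0.008, 0, 0],
    [-0.01, 0, 0],
    [-0.012, 0, 0],
    [-0.0135, 0, 0],
    [-0.0135, 0, 0],
  ],
  angular=[
    [0, 0, 0],
    [0, 0, 0],
    [0, 0, 0],
    [0, 0, 0],
    [0, 0, 0],
    [0, 0, 0],
    [0, 0, 0],
    [0, 0, 0],
  ],
  jaw=[0.08, 0.08, 0.08, 0.08, 0.08, 0.08, 0.08, 0.08],
)

```text
time: 21.02
ee_pos: [0.542, -0.1027, 0.0434]
tcp_rot: [-0.0, 0.679, 0.734, -0.0]
wrist_force: [-0.5, 2.8, -0.5]
gripper_width: 0.0802
grasp_force: 1.6
```

Run:
```python
from h import *
gobox(0,84,43,0)
c=cam("side");heights(c);lidbox(c)
c=cam("top");lidbox(c)
```

```text
now [ 542.  -102.7   43.4] yaw 4.52 F [-0.5  2.8 -0.5] t 21.02
travel mm [-2.   0.1  0.4] ang [-0.     -0.      0.0019]
x [-61.4  58.1] y [-49.8  74.5] slope mm/100 [-0.42  6.29] z at y=-45,75: [51.4 58.9]
lid [ 542.2 -179.3] [123.1 133.8] 3.49 yaw 3.49 z med 0.055
box [898.1 376.4] [857.8 273.7] 72.75 yaw -17.25 z med 0.4637
bar [ 575.4 -246. ] [53.3  7.9] 3.67 yaw 3.67 z med 0.0529
lid in box frame [-5.8  9.6] rel yaw -0.92
box in box frame [391.8 536.3] rel yaw -21.66
lid [ 544.2 -223.6] [109.3  36.3] 1.4 yaw 1.4 z med 0.0508
box [515.5 -75.3] [256.9 154.7] 81.31 yaw -8.69 z med 0.5732
bar [ 552.6 -247.4] [107.7   9.5] 4.75 yaw 4.75 z med 0.0514
lid in box frame [ -7.2 -34.7] rel yaw -3.01
box in box frame [-24.4 115.3] rel yaw -13.1
```

Emit:
play_rows(
  travel=[
    [-0.001, 0, 0],
    [-0.002, 0.0, 0],
    [-0.003, 0, 0],
    [-0.0035, 0, 0],
    [-0.0035, 0, 0],
    [-0.0035, 0, 0],
  ],
  angular=[
    [0, 0, 0],
    [0, 0, 0],
    [0, 0, 0],
    [0, 0, 0],
    [0, 0, 0],
    [0, 0, 0],
  ],
  jaw=[0.08, 0.08, 0.08, 0.08, 0.08, 0.08],
)

```text
time: 21.62
ee_pos: [0.5423, -0.1059, 0.0434]
tcp_rot: [-0.0, 0.679, 0.735, -0.0]
wrist_force: [-0.1, 4.0, -1.4]
gripper_width: 0.0802
grasp_force: 2.3
```

Run:
```python
from h import *
gobox(0,84,43,0)
c=cam("side");heights(c);save(cv2.resize(c["image"][220:370,300:480],None,fx=4,fy=4,interpolation=cv2.INTER_CUBIC),"s5.png")
c=cam("top");poses(c)
```

```text
now [ 542.3 -105.9   43.4] yaw 4.53 F [-0.1  4.  -1.4] t 21.62
travel mm [1.3 0.1 0.4] ang [-0.0001 -0.0001  0.0021]
x [-61.3  57.6] y [-53.1  71.2] slope mm/100 [-0.26  6.52] z at y=-45,75: [51.4 59.2]
lid [ 541.8 -227. ] [103.7  34.8] 1.89 yaw 1.89 z med 0.0507
box [515.  -81.3] [254.4 156.7] 80.72 yaw -9.28 z med 0.5792
bar [ 553.5 -250.5] [109.5   9.3] 4.53 yaw 4.53 z med 0.052
```

View pics/s5.png

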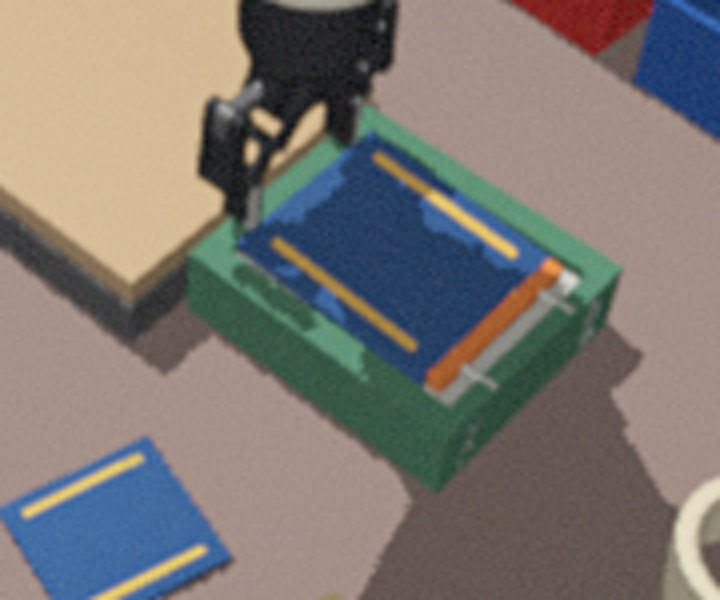

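The bar is pushed in about 10 mm and the rear edge is inside the rear rim, but it's still up (lid's rear corners at (240,240) and (370,140) in the crop). Friction on the fingertips holds it there, with Fz at −1.4 N. I'll lower the fingers to bring it down with them.

Emit:
play_rows(
  travel=[
    [0, 0, 0.0005],
    [0, 0, 0.001],
    [0, 0, 0.0015],
    [0, 0, 0.002],
    [0, 0, 0.0025],
    [0, 0, 0.003],
    [0, 0, 0.0035],
    [0, 0, 0.0035],
  ],
  angular=[
    [0, 0, 0],
    [0, 0, 0],
    [0, 0, 0],
    [0, 0, 0],
    [0, 0, 0],
    [0, 0, 0],
    [0, 0, 0],
    [0, 0, 0],
  ],
  jaw=[0.08, 0.08, 0.08, 0.08, 0.08, 0.08, 0.08, 0.08],
)

```text
time: 22.38
ee_pos: [0.5422, -0.1057, 0.0398]
tcp_rot: [-0.0, 0.679, 0.735, -0.0]
wrist_force: [-1.3, 6.1, 0.0]
gripper_width: 0.0804
grasp_force: 2.9
```

Run:
```python
from h import *
gobox(0,84,43,0)
c=cam("side");heights(c)
c=cam("top");poses(c)
```

```text
now [ 542.2 -105.7   39.8] yaw 4.54 F [-1.3  6.1  0. ] t 22.38
travel mm [ 1.1  0.1 -3.2] ang [-0.0002 -0.0002  0.0023]
x [-61.2  57.7] y [-53.2  71.5] slope mm/100 [-0.03  3.44] z at y=-45,75: [51.3 55.4]
lid [ 547.7 -225.7] [115.4  35.2] 3.2 yaw 3.2 z med 0.0505
box [516.8 -85.4] [248.2 157.1] 78.34 yaw -11.66 z med 0.5826
bar [ 553.6 -250.4] [109.9   9.2] 4.43 yaw 4.43 z med 0.0522
```

The rear edge is now below the rim top. I'll back off slightly so the rim catches it, lift clear, then press the rear down from above.

Emit:
play_rows(
  travel=[
    [0.0016, 0, 0],
    [0.0032, 0, 0],
    [0.0035, 0, 0],
    [0.004, 0, -0.0015],
    [0.006, 0, -0.006],
    [0.006, 0, -0.025],
    [-0.015, 0, -0.035],
    [-0.035, 0, -0.03],
    [-0.035, 0, -0.022],
  ],
  angular=[
    [0, 0, 0],
    [0, 0, 0],
    [0, 0, 0],
    [0, 0, 0],
    [0, 0, 0],
    [0, 0, 0],
    [0, 0, 0],
    [0, 0, 0],
    [0, 0, 0],
  ],
  jaw=[0.08, 0.08, 0.08, 0.08, 0.08, 0.08, 0.08, 0.08, 0.08],
)

```text
time: 23.23
ee_pos: [0.5459, -0.1451, 0.0637]
tcp_rot: [0.002, 0.68, 0.733, 0.0]
wrist_force: [0.3, -0.6, -0.9]
gripper_width: 0.08
grasp_force: 0.0
```

Run:
```python
from h import *
gobox(0,55,46,0)
c=cam("side");heights(c)
c=cam("top");poses(c)
```

```text
now [ 545.9 -145.1   63.7] yaw 4.32 F [ 0.3 -0.6 -0.9] t 23.23
travel mm [11.7 -0.6 17.7] ang [ 0.0033  0.0028 -0.0015]
x [-61.1  57.3] y [-50.6  71.7] slope mm/100 [0.17 3.72] z at y=-45,75: [51.1 55.6]
box [ 515.6 -131.4] [265.4 157.3] 84.04 yaw -5.96 z med 0.5948
```

Emit:
play_rows(
  travel=[
    [0.012, 0, 0],
    [0.012, 0, 0.009],
    [0.012, 0, 0.016],
    [0.012, 0, 0.018],
    [0.012, 0, 0.019],
    [0.012, 0, 0.02],
    [0.012, 0, 0.021],
    [0.012, 0, 0.0215],
    [0.012, 0, 0.022],
    [0.012, 0, 0.0225],
    [0.012, 0, 0.023],
    [0.012, 0, 0.023],
  ],
  angular=[
    [0, 0, 0],
    [0, 0, 0],
    [0, 0, 0],
    [0, 0, 0],
    [0, 0, 0],
    [0, 0, 0],
    [0, 0, 0],
    [0, 0, 0],
    [0, 0, 0],
    [0, 0, 0],
    [0, 0, 0],
    [0, 0, 0],
  ],
  jaw=[0.08, 0.08, 0.08, 0.08, 0.08, 0.08, 0.08, 0.08, 0.08, 0.08, 0.08, 0.08],
)

```text
time: 24.33
ee_pos: [0.5441, -0.129, 0.039]
tcp_rot: [0.0, 0.679, 0.734, 0.0]
wrist_force: [-1.5, 1.4, 3.7]
gripper_width: 0.0801
grasp_force: 1.4
```

Emit:
play_rows(
  travel=[
    [0, 0, 0.0004],
    [0, 0, 0.0008],
    [0, 0, 0.0012],
    [0, 0, 0.0016],
    [0, 0, 0.0016],
  ],
  angular=[
    [0, 0, 0],
    [0, 0, 0],
    [0, 0, 0],
    [0, 0, 0],
    [0, 0, 0],
  ],
  jaw=[0.08, 0.08, 0.08, 0.08, 0.08],
)

```text
time: 24.75
ee_pos: [0.5443, -0.129, 0.0389]
tcp_rot: [-0.0, 0.679, 0.734, 0.0]
wrist_force: [-12.0, 4.5, 36.4]
gripper_width: 0.0801
grasp_force: 18.2
```

Run:
```python
from h import *
gobox(0,55,38.5,0)
c=cam("side");heights(c)
```

```text
now [ 544.3 -129.    38.9] yaw 4.52 F [-12.    4.5  36.4] t 24.75
travel mm [-4.6 -0.2  0.4] ang [ 0.0007 -0.0006  0.0019]
x [-60.8  58.4] y [-50.8  72.6] slope mm/100 [-0.18 -0.03] z at y=-45,75: [50.8 50.8]
```

The lid is flat (zero slope) and has bottomed on the ledges. I'll lift away and check.

Emit:
play_rows(
  travel=[
    [0, 0, -0.0016],
    [0, 0, -0.01],
    [0, 0, -0.04],
    [0.02, 0, -0.08],
    [0.05, 0, -0.11],
    [0.09, 0, -0.14],
    [0.13, 0, -0.16],
    [0.17, 0, -0.16],
    [0.2, 0, -0.16],
    [0.22, 0, -0.16],
    [0.22, 0, -0.16],
  ],
  angular=[
    [0, 0, 0],
    [0, 0, 0],
    [0, 0, 0],
    [0, 0, 0],
    [0, 0, 0],
    [0, 0, 0],
    [0, 0, 0],
    [0, 0, 0],
    [0, 0, 0],
    [0, 0, 0],
    [0, 0, 0],
  ],
  jaw=[0.08, 0.08, 0.08, 0.08, 0.08, 0.08, 0.08, 0.08, 0.08, 0.08, 0.08],
)

```text
time: 25.72
ee_pos: [0.5262, 0.0958, 0.1978]
tcp_rot: [-0.0, 0.676, 0.737, 0.001]
wrist_force: [0.9, 0.1, 0.0]
gripper_width: 0.0801
grasp_force: 0.0
```

Run:
```python
from h import *
c=cam("side");heights(c)
a=cv2.resize(c["image"][220:370,300:480],(480,400),interpolation=cv2.INTER_CUBIC)
c=cam("top");heights(c);lidbox(c)
b=cv2.resize(c["image"][160:280,345:475],(320,296),interpolation=cv2.INTER_CUBIC)
o=np.zeros((400,800,3),np.uint8);o[:,:480]=a;o[:296,480:]=b;save(o,"end.png")
```

```text
x [-60.9  60.4] y [-50.7  73.8] slope mm/100 [-0.39 -0.35] z at y=-45,75: [50.9 50.5]
x [-58.8  58. ] y [-53.7  73. ] slope mm/100 [0.05 0.04] z at y=-45,75: [49.6 49.7]
lid [ 545.  -176.7] [117.9 127.5] 4.43 yaw 4.43 z med 0.0497
box [640.2 156.3] [413.1 247.8] 0.07 yaw 0.07 z med 0.6108
bar [ 552.7 -248.3] [107.7   9.6] 4.3 yaw 4.3 z med 0.0521
lid in box frame [-2.8 11.9] rel yaw 0.02
box in box frame [117.7 336.6] rel yaw -4.34
```

View pics/end.png

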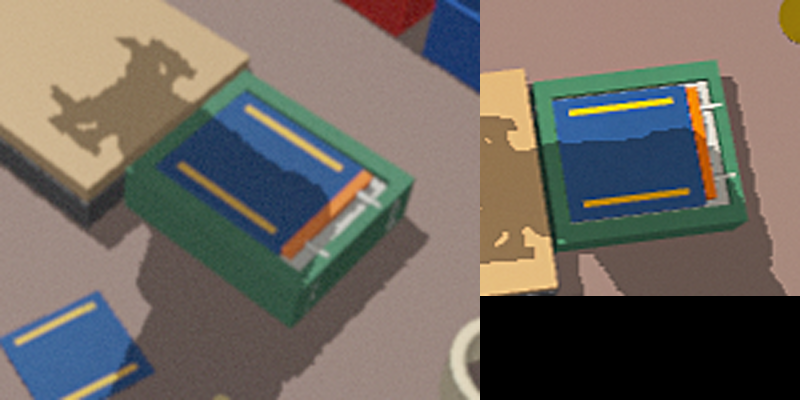

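The last picture shows the lid flush in the rim, held between the bar and the rear rim. The bar reads about 8 mm, the slope is about 0, and the lid's top is at z ≈ 50 mm. Other things in view haven't moved.

```bash
python3 -c "
from plant import robot
print(robot.close_job())"
```

```text
the job is handed in; nothing more can be done
None
```

The fixings box is closed: the larger blue lid lies flat and flush in the rim, gripped between the orange bar (pushed in about 8 mm) and the rear rim; job handed in at about 26 s.

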